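# Clamp a brass bar with the spring hold-down press and keep the pressure on

## Task

Clamp the brass bar in the small grey bench press: first swing the orange-handled cam lever clockwise (seen from above) all the way to its stop to free the quill, and only then press the black palm knob straight down, so that the foot comes down on the bar and the lower edge of the knob's skirt stands in the green band of the stem. Do not press while the quill is locked, never drive the knob to the bottom of its travel, and leave the other things on the table alone. Keep it pressed in the green for a good two seconds and finish while still holding it there: do not let go at the end.

Things in the scene. Friction and masses are not known exactly. Their poses are not given: they have to be found in the camera images.
- press: Small grey bench hold-down press, fixed to the table: base plate 165 x 130 x 18, head 124 x 100 mm whose top is 110 above the table, column at its back. Origin: on the table on the vertical quill axis; x points to the back of the press (column side), y to its left, z up. It does not move while you work, but stands elsewhere and turned each time.
- lock_lever (a joint): Cam lever on top of the head, turning about a vertical pivot. 0 to 0.2 rad at the start: locked, its cam plate lies under the quill's collar so that the quill cannot go down; it grows as the lever turns clockwise seen from above; 1.4 rad is the free stop (the quill is clear of the cam from about 0.75 rad). Friction about 1.5 N at the handle; stays where it is left.
- lever_pivot (a point): Point on the lever's pivot axis, at the height of the middle of the lever handle (140 above the table). Fixed in the press.
- lever_knob (a point): Centre of the upright orange handle at the lever's end: cylinder 16 diameter, 36 tall, from 121 to 157 above the table, 85 from the pivot axis. Moves with the lever; nothing above the table top stands within 50 of it except the base plate far below and the lever arm (9 thick, 125 above the table).
- palm_top (a point): Middle of the top of the black palm knob, on the quill axis; 197 above the table at the start. Knob 46 diameter, nearly flat on top. It goes down with the quill and with its own spring.
- quill (a joint): Travel of the quill (m), down positive: 0 is up, held by a light return spring (about 1 to 2 N to push); the foot meets the bar at about 0.012. Blocked at about 0.001 while the lever is locked.
- palm_knob (a joint): Travel of the palm knob down the quill's stem (m) against its clamping spring: 4 N to start it, then 0.5 N per mm. It begins only when the quill is stopped (by the bar, or by the lock). 0 to 0.008: skirt edge on white; 0.008 to 0.016: on green (8 to 12 N at the knob); beyond: red; 0.024 is the bottom.
- bar_mid (a point): Centre of the loose brass bar 12 x 52 x 12 that lies in the nest under the quill's foot, along y of the press; it is already in place.
- nest (a point): Middle of the floor of the nest on the anvil, 24 above the table, on the quill axis.
- loupe: Black loupe, 38 diameter, 32 tall, origin at its underside. Bystander.
- paste_tin: Round white tin, 56 diameter, 22 tall, origin at its underside. Bystander.
- felt_bob: Grey-white felt disc, 40 diameter, 12 tall, origin at its underside. Bystander.
- hammer: Brass hammer lying down, 170 long, 20 high, origin at its underside. Bystander.
- screwdriver_red: Small screwdriver with red end lying down, 151 long, 15 high, origin at its underside. Bystander.

How it is judged:
By the outcome, as a careful person would: the job done as asked, in the order asked, and still so for the second after the job is handed in, while the arm keeps its last pose, push and grip.
It also fails if it takes over 48 s, if anything falls off the work surface, if the arm or the gripper's body presses on something with over 40 N, if the wrist force passes 120 N, or if a joint passes its speed limit or range.

## Robot

A 6-joint arm with a two-finger parallel gripper is mounted at the origin on a cart in front of the work surface, level with it; the furniture and walls round the work are solid. World frame = base frame: x ahead of the robot, y to its left, z up, the work surface at z = 0. Lengths are in m, angles in degrees, forces in N, time in s.
With the tool pointing down it reaches from about 0.4 to 0.825 m from the base axis. Payload 7 kg.
Tool frame: the origin (TCP) lies at the very end of the fingers, on their centre line; the grasp point (between the pads) lies 19 mm behind it (r.hold_point_z is the distance from the TCP to the grasp point, in m); x points along the fingers, y is the direction in which the jaws open and shut, and the axes are right-handed (so a half turn about x gives the same grasp; the last joint's range is limited). The gripper opens to 88 mm and grips with 3 to 60 N. Pads are 19 mm wide; open, the fingers measure 130 mm over their backs; the gripper's body (78 mm by 193 mm) begins 47 mm behind the grasp point.
Start: joints at [85.663, 20.546, 0.682, 0, -70.136, -16.507], TCP at [0.24, 0.631, 0.227] pointing down, gripper open.
Joint ranges: [-176.03, 176.03], [-82.01, 121.73], [-58.28, 71.71], [-173.87, 95.51], [-174.79, -0.11], [-173.66, 173.66]. Speed limits (degrees/s): [136.94, 136.94, 172.46, 180, 180, 180].

## Interface

Orientations are given as [roll, pitch, yaw] about the fixed x, y, z axes, in that order (R = Rz(yaw) Ry(pitch) Rx(roll)).
In Python, from plant import r gives the robot as it stands. The module is installed in compiled form; this text tells all that it offers.
- The arm moves only by the shell command python3 -m creep 'ROWS' [FORCE]. ROWS is JSON, a list of rows, each a list of 7 numbers: the turn, a rotation vector about the tool's x, y, z in rad, then the shift along the tool's x, y, z in cm, then the opening in per cent of the stroke, from 0 (shut) to 100 (fully open). In form: [[rx, ry, rz, x, y, z, fingers], ...]. A call has 1 to 8 rows; each row shifts and turns the commanded pose from where the row before left it, along the tool's axes as they then stand; what a row does not reach is not made up. A row lasts 1/10 s, in which the tool goes at most 50 mm and 8.59 degrees, less where a joint would pass 70% of its speed; a pose out of reach is approached as far as the arm can. A call is refused whole if a number of a shift passes 5 or a number of a turn 0.15, either way. A call with a gripper value outside its range is refused whole. The fingers move at their own pace and stop on an object; FORCE is the grip in N (left out, the last holds). Time passes only in rows, so rows that do not move let the fingers close. It gives the time, the measured TCP pose, the force and the opening at its end, in the units of the state.
- r.get_state(): the state, without advancing time (a new reading comes with each control period).
- r.capture(name): name is "side" or "top" or "wrist"; returns (picture, depth): 400x640x3 uint8, blue, green, red; 400x640 float32, m along the optical axis (not along the pixel's ray), 0 where there is no reading.
- r.camera_info(name): a dict with "fovy" (degrees; the focal length in pixels is half the picture's height over the tangent of half this angle, whatever the lens; pixels are square), "cx", "cy" (the principal point, pixels), "dist_coeffs" ([k1, k2, p1, p2, k3] as OpenCV has them; the pictures are not rectified), "camera_from_world" (4x4, takes a point from world to camera coordinates). Camera axes: x right, y down, z forward; pixel columns grow to the right and rows downward; lengths in m; the calibration is good to about 2 mm. A picture is of the moment at which its call begins: read the wrist's pose just before it. camera_info takes no time and is no camera call; for the wrist camera it gives the pose at the moment of the call.
- r.close_job(): hands the job in, once; it reports no verdict.
Trained networks look in the newest picture that a camera, given by its name, has taken for a name from the list of things; names that differ only in an ending like _2 or _b are one class to them, and where a whole thing is asked for, a point or a joint stands for the part that bears it (a point fixed in the world has none). Each returns a list of dicts, best first, with "score" (0 to 1); they miss things now and then, are a little off and sometimes report something else, mostly with a low value. They report only what shows in the picture. A call takes as long as a camera call.
- r.look_for(query, camera): "rect" ([left, top, right, bottom] in pixels, round what is visible of it).
- r.masks_of(query, camera): "pixels" (400x640 bool, what is visible of it) and "rect" ([left, top, right, bottom] in pixels, round what is visible of it).
The state is a dict: "time_s": time; "joints": joint angles; "qd": joint speeds; "joint_torque": joint torques, N m; "tcp_pos": TCP position; "eef_rot": TCP orientation; "contact_force": force on the tool from outside, world axes, zero at the start; "moment": the same for the moment, N m; "gripper_width": finger opening in m.
Only numpy, scipy, OpenCV 4.12 (cv2) and the standard library are available. Lean on these libraries where they do the work, as an engineer would, in place of code of your own. Each camera call takes 0.05 s, during which the arm holds its last target. There are 200 camera calls.

## Working session

There is one attempt and no reset: what is moved stays moved. The work goes in short steps, Python scripts to look and compute and a shell command to move; the robot and the scene stay as the last step left them, time stands still between calls to the robot, and variables do not carry over. Pictures are saved under pics/ and viewed, about 8 in all and at most 12, crops included, and the job is handed in when it is done.

```bash
mkdir -p pics; cat > h.py <<'E'
import numpy as np,cv2
from plant import r
def K(n):
    i=r.camera_info(n);f=200/np.tan(np.radians(i["fovy"]/2))
    return np.array([[f,0,i["cx"]],[0,f,i["cy"]],[0,0,1]]),np.array(i["dist_coeffs"]),np.array(i["camera_from_world"])
def pts(n,depth,mask):
    k,d,T=K(n);v,u=np.nonzero(mask&(depth>0));z=depth[v,u]
    p=cv2.undistortPoints(np.stack([u,v],1).astype(float)[:,None],k,d)[:,0]
    c=np.c_[p*z[:,None],z];return (c-T[:3,3])@T[:3,:3]
E
python3 - <<'E'
from h import *
s=r.get_state();print(s)
for n in("top","side"):
    im,d=r.capture(n);cv2.imwrite(f"pics/{n}0.png",im);np.save(n+"0.npy",d)
    for q in("lever_knob","palm_top","press","lock_lever"):
        for m in r.masks_of(q,n)[:2]:
            P=pts(n,d,m["pixels"])
            if len(P):print(n,q,round(m["score"],2),np.round(m["rect"]),len(P),np.median(P,0).round(4),np.percentile(P,98,axis=0).round(3),np.percentile(P,2,axis=0).round(3))
E
```

```text
{'time_s': 0.0, 'joints': array([ 8.56640637e+01,  2.05899906e+01,  6.33369843e-01, -2.14836381e-02,
       -7.01352701e+01, -1.65059017e+01]), 'qd': array([-0.02717443,  0.03371803,  0.02645447, -0.01033295,  0.00541375,
       -0.00455077]), 'joint_torque': array([-4.90927687e-04, -5.82709408e+01,  2.93050164e+01,  6.99723691e+00,
        6.90123779e-03, -1.47625233e-04]), 'tcp_pos': array([0.24001132, 0.63035843, 0.22563163]), 'eef_rot': array([  94.11198522,   89.90591516, -106.73716912]), 'contact_force': array([-0.90567714,  0.26784551, -0.32848127]), 'moment': array([-0.0357311 ,  0.01583489,  0.00037985]), 'gripper_width': 0.08759775569329571}
top lever_knob 0.5 [304. 181. 339. 196.] 160 [ 0.5654 -0.0176  0.1316] [0.602 0.024 0.16 ] [ 0.546 -0.077  0.   ]
top palm_top 0.68 [283. 252. 333. 272.] 240 [0.3605 0.0008 0.0184] [0.377 0.096 0.025] [ 0.327 -0.051  0.012]
top palm_top 0.55 [290. 179. 306. 191.] 163 [0.5719 0.0451 0.1969] [0.592 0.063 0.202] [0.553 0.026 0.191]
top press 0.61 [279. 166. 332. 214.] 2016 [0.5695 0.0394 0.1088] [0.659 0.107 0.198] [ 0.512 -0.022  0.011]
top lock_lever 0.63 [302. 183. 337. 197.] 186 [ 0.5659 -0.0129  0.1309] [0.596 0.027 0.16 ] [ 0.546 -0.076  0.   ]
side lever_knob 0.72 [314. 188. 349. 212.] 232 [ 0.5677 -0.0498  0.13  ] [0.626 0.018 0.156] [ 0.545 -0.082  0.06 ]
side palm_top 0.75 [310. 161. 326. 178.] 237 [0.5666 0.0321 0.1886] [0.589 0.055 0.197] [0.552 0.022 0.163]
side press 0.92 [286. 159. 362. 245.] 3446 [0.5704 0.0189 0.0465] [0.661 0.1   0.194] [ 0.51  -0.075  0.002]
side lock_lever 0.74 [312. 188. 348. 209.] 243 [ 0.5667 -0.0332  0.1295] [0.58  0.027 0.155] [ 0.545 -0.082  0.109]
```

```bash
python3 - <<'E'
from h import *
a=cv2.imread("pics/top0.png")[130:280,240:400];b=cv2.imread("pics/side0.png")[140:260,260:390]
a=cv2.resize(a,None,fx=2.5,fy=2.5,interpolation=2);b=cv2.resize(b,(390,375),interpolation=2)
cv2.imwrite("pics/c0.png",np.hstack([a,b]))
from scipy.spatial.transform import Rotation as R
print(R.from_euler('xyz',r.get_state()["eef_rot"],degrees=True).as_matrix().round(3))
for n in("top","side"):
    im=cv2.imread(f"pics/{n}0.png");d=np.load(n+"0.npy");P=pts(n,d,np.ones_like(d,bool));C=im[d>0].astype(int)
    near=(abs(P[:,0]-.57)<.16)&(abs(P[:,1]-.02)<.16)
    o=near&(C[:,2]>130)&(C[:,2]>1.8*C[:,0])&(P[:,2]>.118)
    print(n,"orange",o.sum(),P[o].mean(0).round(4)); t=o&(P[:,2]>.15);print(P[t].mean(0) if t.any() else 0, P[o][:, :].min(0),P[o].max(0))
    t=near&(P[:,2]>.185);print("knob",t.sum(),P[t].mean(0).round(4),P[t].min(0).round(3),P[t].max(0).round(3))
    h=near&(abs(P[:,2]-.110)<.004)
    if h.sum()>9:
        q=cv2.minAreaRect((P[h][:,:2]*1000).astype(np.float32));print("head",h.sum(),q)
    h=near&(abs(P[:,2]-.018)<.004);print("base",cv2.minAreaRect((P[h][:,:2]*1000).astype(np.float32)))
E
```

```text
[[-0.    -0.356 -0.935]
 [-0.    -0.935  0.356]
 [-1.     0.    -0.   ]]
top orange 25 [ 0.5743 -0.0716  0.1563]
[ 0.57476162 -0.07182566  0.15736142] [ 0.5677674  -0.07995756  0.14084736] [ 0.58131668 -0.06455367  0.16261079]
knob 181 [0.5722 0.0455 0.1964] [0.551 0.025 0.186] [0.594 0.067 0.205]
head 729 ((600.2713012695312, 44.420894622802734), (98.86524963378906, 123.75362396240234), 86.11515045166016)
base ((591.0492553710938, 45.309749603271484), (130.03733825683594, 163.80712890625), 86.47127532958984)
side orange 87 [ 0.5724 -0.0775  0.1427]
[ 0.57413655 -0.07562565  0.15422168] [ 0.56596163 -0.0826886   0.1231766 ] [ 0.58311581 -0.06810895  0.1572629 ]
knob 150 [0.569  0.0363 0.1926] [0.551 0.021 0.185] [0.592 0.061 0.198]
head 595 ((599.423583984375, 41.57158660888672), (102.62936401367188, 122.76373291015625), 86.36790466308594)
base ((591.219482421875, 41.07907485961914), (131.98202514648438, 166.71458435058594), 85.74124145507812)
```

View pics/c0.png

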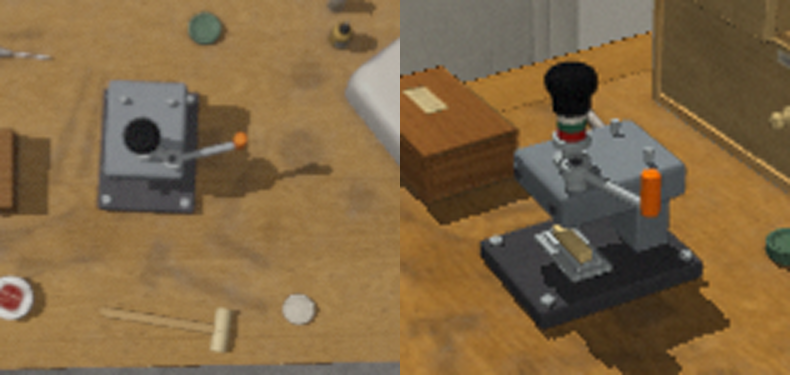

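The press is at about yaw −4°, with its column toward +x. The palm knob is near (0.572, 0.045). The orange handle is at crop pixel (241,140), near (0.575, −0.072), and the lever pivot at crop pixel (172,160). Turning the lever clockwise swings the handle toward the robot.

```bash
python3 -m creep '[[0.15,0,0,-1,0,0,40],[0.15,0,0,-1,0,0,40],[0.15,0,0,-1,0,0,40],[0.15,0,0,-1,0,0,40],[0.15,0,0,0,0,0,40],[0.15,0,0,0,0,0,40],[0.04,0,0,0,0,0,40]]'
python3 - <<'E'
from h import *
from scipy.spatial.transform import Rotation as R
s=r.get_state();print(s["joints"],s["tcp_pos"]);M=R.from_euler('xyz',s["eef_rot"],degrees=True).as_matrix();print(M.round(3))
print((M.T@(np.array([.576,-.071,.26])-s["tcp_pos"])*100).round(2))
for n in("top","side"):
    d=np.load(n+"0.npy");P=pts(n,d,np.ones_like(d,bool))
    a=np.array([.24,.63]);b=np.array([.576,-.071]);t=np.clip(((P[:,:2]-a)@(b-a))/((b-a)@(b-a)),0.25,1)
    q=P[np.linalg.norm(P[:,:2]-a-t[:,None]*(b-a),axis=1)<.14];q=q[q[:,2]>.1]
    for y in np.arange(-.2,.5,.1):
        w=q[(q[:,1]>y)&(q[:,1]<y+.1)]
        if len(w):i=w[:,2].argmax();print(n,w[i].round(3))
E
```

```text
time_s: 1.2
tcp_pos: [0.2402, 0.6308, 0.2667]
eef_rot: [1.9, 90.0, 106.9]
contact_force: [0.4, -0.4, -0.5]
gripper_width: 0.0384
[ 8.56622631e+01  1.93862005e+01  4.18539921e+00 -4.75823503e-03
 -7.47873632e+01 -7.06781889e+01] [0.24016754 0.63078701 0.26667734]
[[-0.    -0.966 -0.259]
 [ 0.    -0.259  0.966]
 [-1.     0.     0.   ]]
[  0.65 -14.3  -76.48]
top [ 0.574 -0.076  0.163]
top [0.573 0.051 0.205]
side [ 0.575 -0.076  0.157]
side [0.562 0.053 0.198]
```

```bash
python3 -m creep '[[0,0,0,0,-0.8,-4.2,40],[0,0,0,0,-0.8,-4.2,40],[0,0,0,0,-0.8,-4.2,40],[0,0,0,0,-0.8,-4.2,40],[0,0,0,0,-0.8,-4.2,40],[0,0,0,0,-0.8,-4.2,40],[0,0,0,0,-0.8,-4.2,40],[0,0,0,0,-0.8,-4.2,40]]'
python3 -m creep '[[0,0,0,0,-0.8,-4.2,40],[0,0,0,0,-0.8,-4.2,40],[0,0,0,0,-0.8,-4.2,40],[0,0,0,0,-0.8,-4.2,40],[0,0,0,0,-0.8,-4.2,40],[0,0,0,0,-0.8,-4.2,40],[0,0,0,0,-0.8,-3,40],[0,0,0,0,0,0,40]]'
python3 - <<'E'
from h import *
from scipy.spatial.transform import Rotation as R
s=r.get_state();print(s["joints"].round(1),s["tcp_pos"]);M=R.from_euler('xyz',s["eef_rot"],degrees=True).as_matrix();print(M.round(3))
im,d=r.capture("wrist");cv2.imwrite("pics/w1.png",im);np.save("w1.npy",d)
P=pts("wrist",d,np.ones_like(d,bool));C=im[d>0].astype(int)
o=(C[:,2]>130)&(C[:,2]>1.8*C[:,0])&(P[:,2]>.15)&(P[:,2]<.17);print(o.sum(),P[o].mean(0) if o.any() else 0)
k=(P[:,2]>.188)&(P[:,2]<.202)&(abs(P[:,0]-.57)<.05)&(abs(P[:,1]-.045)<.05);print(k.sum(),P[k].mean(0) if k.any() else 0)
for q in("lock_lever","palm_top","lever_knob"):
  for m in r.masks_of(q,"wrist")[:2]:
    p=pts("wrist",d,m["pixels"]);print(q,m["score"],m["rect"],np.median(p,0).round(4) if len(p) else 0)
E
```

```text
time_s: 2.0
tcp_pos: [0.391, 0.322, 0.2669]
eef_rot: [-47.0, 90.0, 58.3]
contact_force: [0.8, 0.1, 0.1]
gripper_width: 0.0352
time_s: 2.8
tcp_pos: [0.5201, 0.0635, 0.2664]
eef_rot: [155.2, 90.0, -99.7]
contact_force: [-1.1, 0.9, -0.4]
gripper_width: 0.0349
[ 28.5   4.8 -14.6   0.  -70.6 -13.4] [0.52007629 0.06350363 0.26642558]
[[-0.    -0.965 -0.26 ]
 [-0.001 -0.26   0.965]
 [-1.     0.    -0.001]]
337 [ 0.57386642 -0.07186045  0.15563253]
2709 [0.57211997 0.04402777 0.19450132]
lock_lever 0.86 [281.3, 1.0, 318.8, 142.1] [ 0.5646 -0.0218  0.1302]
palm_top 0.89 [233.9, 139.8, 295.7, 201.6] [0.5711 0.0449 0.1952]
lever_knob 0.84 [282.7, 1.6, 317.0, 143.6] [ 0.5645 -0.0165  0.1304]
```

View pics/w1.png

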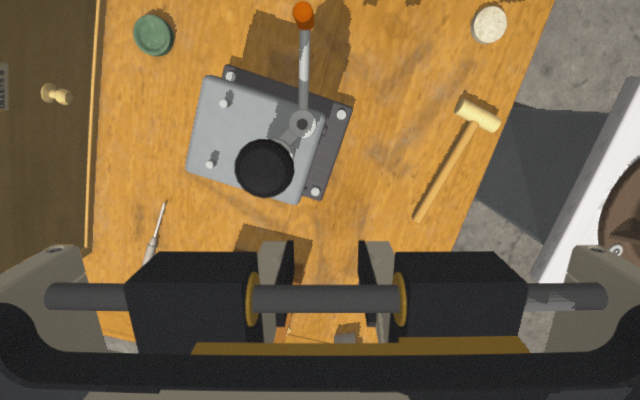

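The wrist view shows the pivot hub at (303,124), the orange handle at (303,13) and the palm knob centred at (264,168).

```bash
python3 - <<'E'
from h import *
from scipy.spatial.transform import Rotation as R
d=np.load("w1.npy")
def m(u,v,w=2):
    k=np.zeros_like(d,bool);k[v-w:v+w+1,u-w:u+w+1]=1;return np.median(pts("wrist",d,k),0)
pv=m(303,124);print("pivot",pv,m(303,13))
for h in((.574,-.0722),):
    v=np.array(h)-pv[:2];print(np.hypot(*v),np.degrees(np.arctan2(v[1],v[0])))
s=r.get_state();M=R.from_euler('xyz',s["eef_rot"],degrees=True).as_matrix()
print((M.T@(np.array([.574,-.0722,.26])-s["tcp_pos"])*100).round(2))
E
```

```text
pivot [0.55391987 0.01273225 0.13333135] [ 0.57289936 -0.06887489  0.15600203]
0.08727370059588471 -76.69808240786762
[  0.66  -1.66 -14.86]
```

```bash
python3 -m creep '[[0,0,0,0,-0.4,-3.0,40],[0,0,0,0,-0.4,-3.0,40],[0,0,0,0,-0.4,-3.0,40],[0,0,0,0,-0.4,-3.0,40],[0,0,0,0,-0.1,-2.9,40],[0,0,0,0,0,0,40],[0,0,0,0,0,0,40]]'
python3 - <<'E'
from h import *
from scipy.spatial.transform import Rotation as R
s=r.get_state();M=R.from_euler('xyz',s["eef_rot"],degrees=True).as_matrix();print(M.round(3),s["joints"].round(1))
im,d=r.capture("wrist");cv2.imwrite("pics/w2.png",im)
P=pts("wrist",d,np.ones_like(d,bool));C=im[d>0].astype(int)
o=(C[:,2]>130)&(C[:,2]>1.8*C[:,0])&(P[:,2]>.15)&(P[:,2]<.17)&(abs(P[:,0]-.574)<.03)&(abs(P[:,1]+.072)<.03);print(o.sum(),P[o].mean(0) if o.any() else 0)
print((M.T@(np.array([.574,-.0722,.14])-s["tcp_pos"])*100).round(2))
E
```

```text
time_s: 3.7
tcp_pos: [0.5746, -0.0723, 0.2664]
eef_rot: [38.3, 90.0, 143.6]
contact_force: [0.1, -0.1, 0.5]
gripper_width: 0.035
[[-0.    -0.965 -0.264]
 [ 0.    -0.264  0.965]
 [-1.     0.     0.   ]] [ 12.2  10.2  -8.2  -0.  -71.6   3.1]
250 [ 0.57507425 -0.07386755  0.15569255]
[12.64  0.05  0.02]
```

```bash
python3 -m creep '[[0,0,0,3,0,0,40],[0,0,0,3,0,0,40],[0,0,0,2.5,0,0,40],[0,0,0,1.5,0,0,40],[0,0,0,1.5,0,0,40],[0,0,0,1,0,0,40],[0,0,0,0,0,0,40]]'
python3 - <<'E'
import numpy as np
# tool-frame rows for arc about pivot: pivot lies at +z_tool 8.5cm; each row turn a (about +x tool)
R=8.5
for a in(.1,.05):
    # row: shift along tool axes as they stand then turn (order-check): new origin relative in start frame
    # radius vector tool at -R z from pivot; rotate about x by a: (y,z)=R*(sin a, -cos a)
    print(a,R*np.sin(a),R*(1-np.cos(a)))
E
```

```text
time_s: 4.45
tcp_pos: [0.5738, -0.0719, 0.1405]
eef_rot: [77.9, 89.9, -176.7]
contact_force: [-1.0, 0.5, -0.0]
gripper_width: 0.0353
0.1 0.8485840414980393 0.042464595136780525
0.05 0.4248229388007658 0.010622786642786597
```

```bash
python3 -m creep '[[0,0,0,0,0,0,26],[0,0,0,0,0,0,26],[0.1,0,0,0,0.85,0.04,26],[0.1,0,0,0,0.85,0.04,26],[0.1,0,0,0,0.85,0.04,26],[0.1,0,0,0,0.85,0.04,26],[0.1,0,0,0,0.85,0.04,26],[0.1,0,0,0,0.85,0.04,26]]'
python3 -m creep '[[0.1,0,0,0,0.85,0.04,26],[0.1,0,0,0,0.85,0.04,26],[0.1,0,0,0,0.85,0.04,26],[0,0,0,0,0,0,26]]'
python3 - <<'E'
from h import *
s=r.get_state()
p=s["tcp_pos"][:2]-[.554,.0115];print(np.hypot(*p),np.degrees(np.arctan2(p[1],p[0])),s["joints"].round(1))
E
```

```text
time_s: 5.25
tcp_pos: [0.5254, -0.0711, 0.1428]
eef_rot: [-60.9, 89.8, 9.8]
contact_force: [1.2, -0.0, -0.9]
gripper_width: 0.0225
time_s: 5.65
tcp_pos: [0.502, -0.0592, 0.1427]
eef_rot: [-39.7, 89.9, 13.9]
contact_force: [-0.3, -0.4, 0.1]
gripper_width: 0.0228
0.08778965320026867 -126.30354922011735 [ 15.6   8.8 -27.2   0.  -53.9 -51.9]
```

```bash
python3 -m creep '[[0.1,0,0,0.05,0.85,0.1,26],[0.1,0,0,0.05,0.85,0.1,26],[0.08,0,0,0,0.68,0.05,26],[0.05,0,0,0,0.43,0.02,26],[0,0,0,0,0,0,26]]'
python3 - <<'E'
from h import *
s=r.get_state()
p=s["tcp_pos"][:2]-[.554,.0115];print(np.hypot(*p),np.degrees(np.arctan2(p[1],p[0])),s["contact_force"],s["moment"])
n="side"
im,d=r.capture(n);cv2.imwrite("pics/s2.png",cv2.resize(im[130:280,240:420],None,fx=4,fy=4,interpolation=2))
P=pts(n,d,np.ones_like(d,bool));C=im[d>0].astype(int)
o=(C[:,2]>130)&(C[:,2]>1.8*C[:,0])&(P[:,2]>.118)&(P[:,2]<.17)&(abs(P[:,0]-.5)<.1)&(abs(P[:,1])<.1);print(o.sum(),P[o].mean(0))
E
```

```text
time_s: 6.15
tcp_pos: [0.4836, -0.0383, 0.1411]
eef_rot: [-21.8, 89.9, 13.2]
contact_force: [-0.1, -0.4, -0.5]
gripper_width: 0.0227
0.08623796647599956 -144.72092719854416 [-0.13093872 -0.37016744 -0.49192129] [ 0.08826874 -0.14087101  0.05088755]
60 [ 0.48277847 -0.04382472  0.13985432]
```

View pics/s2.png

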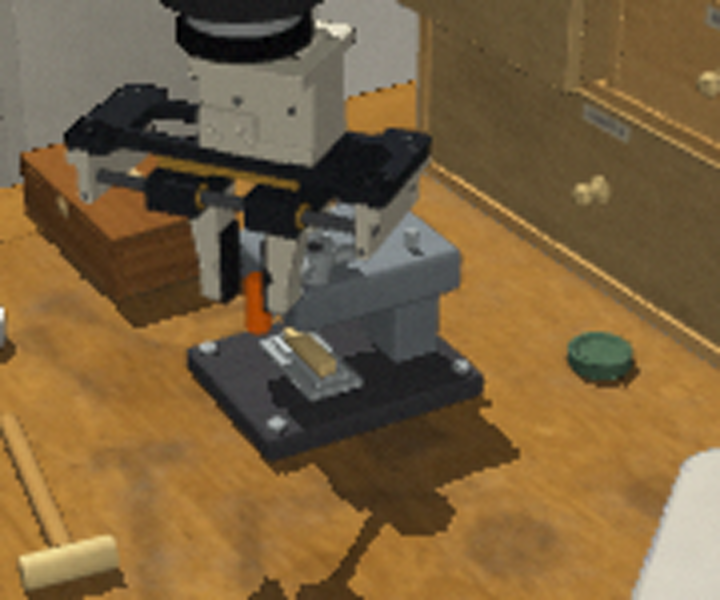

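The orange handle is between the fingers at (256,300) and is following them. I'll continue slowly to the stop.

```bash
python3 -m creep '[[0.05,0,0,0,0.42,0.02,26],[0.05,0,0,0,0.42,0.02,26],[0,0,0,0,0,0,26]]'; python3 -m creep '[[0.05,0,0,0,0.42,0.02,26],[0,0,0,0,0,0,26]]';  python3 -m creep '[[0.03,0,0,0,0.25,0.01,26],[0,0,0,0,0,0,26]]'
python3 - <<'E'
from h import *
s=r.get_state()
p=s["tcp_pos"][:2]-[.554,.0115];print(np.hypot(*p),np.degrees(np.arctan2(p[1],p[0])),s["contact_force"],s["moment"])
E
```

```text
time_s: 6.5
tcp_pos: [0.4793, -0.0312, 0.1408]
eef_rot: [-17.2, 90.0, 12.0]
contact_force: [0.6, 0.9, -1.3]
gripper_width: 0.0232
time_s: 6.7
tcp_pos: [0.4773, -0.0275, 0.1407]
eef_rot: [-20.4, 90.0, 6.0]
contact_force: [-0.5, -0.0, -0.3]
gripper_width: 0.0227
time_s: 6.9
tcp_pos: [0.4768, -0.026, 0.1407]
eef_rot: [-85.3, 89.9, -60.6]
contact_force: [3.1, -4.9, -1.1]
gripper_width: 0.0226
0.08586942220512182 -154.10352264348066 [ 3.09978973 -4.88781508 -1.12633464] [-1.92620199 -1.48237548 -0.04408429]
```

```bash
python3 -m creep '[[0.02,0,0,0,0.2,0,26],[0,0,0,0,0,0,26]]';  python3 -m creep '[[0.02,0,0,0,0.15,0.01,26],[0,0,0,0,0,0,26],[0,0,0,0,0,0,26]]'
python3 - <<'E'
from h import *
s=r.get_state()
p=s["tcp_pos"][:2]-[.554,.0115];print(np.hypot(*p),np.degrees(np.arctan2(p[1],p[0])),s["contact_force"])
E
```

```text
time_s: 7.1
tcp_pos: [0.4768, -0.0254, 0.1408]
eef_rot: [-83.9, 89.8, -60.3]
contact_force: [9.6, -14.3, -6.3]
gripper_width: 0.0233
time_s: 7.4
tcp_pos: [0.4768, -0.025, 0.1408]
eef_rot: [-85.6, 89.7, -63.1]
contact_force: [13.6, -21.3, -9.3]
gripper_width: 0.0229
0.08540109732814491 -154.71833090412298 [ 13.5693255  -21.33878381  -9.26425137]
```

The stop is firm: about 25 N with no further motion. I'll back off, open, rise, and check the lever.

```bash
python3 -m creep '[[0,0,0,0,-0.25,0,26],[0,0,0,0,-0.25,0,26],[0,0,0,0,0,0,42],[0,0,0,0,0,0,42],[0,0,0,-1,0,0,42],[0,0,0,-3,0,0,42],[0,0,0,-3,0,0,42],[0,0,0,-2,0,0,42]]'
python3 -m creep '[[0,0,0,-1,0,-3,0],[0,0,0,-1,0,-3,0],[0,0,0,0,0,-2,0],[0,0,0,0,0,0,0],[0,0,0,0,0,0,0],[0,0,0,0,0,0,0]]' 20
python3 - <<'E'
from h import *
from scipy.spatial.transform import Rotation as R
s=r.get_state();M=R.from_euler('xyz',s["eef_rot"],degrees=True).as_matrix();print(M.round(3))
im,d=r.capture("wrist");cv2.imwrite("pics/w3.png",im)
P=pts("wrist",d,np.ones_like(d,bool));C=im[d>0].astype(int)
o=(C[:,2]>130)&(C[:,2]>1.8*C[:,0])&(P[:,2]>.15)&(P[:,2]<.17);print(o.sum(),P[o].mean(0) if o.any() else 0)
k=(P[:,2]>.188)&(P[:,2]<.202)&(abs(P[:,0]-.57)<.05)&(abs(P[:,1]-.045)<.05);print(k.sum(),P[k].mean(0) if k.any() else 0,P[k].min(0),P[k].max(0))
print((M.T@(np.array([.5722,.0445,.21])-s["tcp_pos"])*100).round(2),s["contact_force"],s["moment"])
E
```

```text
time_s: 8.2
tcp_pos: [0.4772, -0.0263, 0.2335]
eef_rot: [-12.8, 89.8, 9.5]
contact_force: [0.2, 0.9, 0.1]
gripper_width: 0.0366
time_s: 8.8
tcp_pos: [0.4031, -0.0565, 0.2509]
eef_rot: [-14.8, 90.0, 7.4]
contact_force: [0.1, -0.2, 0.2]
gripper_width: 0.0006
[[ 0.001 -0.379  0.926]
 [ 0.     0.926  0.379]
 [-1.    -0.     0.001]]
10 [ 0.47297866 -0.02805136  0.15416842]Traceback (most recent call last):
  File "<stdin>", line 7, in <module>
    return umr_minimum(a, axis, None, out, keepdims, initial, where)
ValueError: zero-size array to reduction operation minimum which has no identity
```

View pics/w3.png

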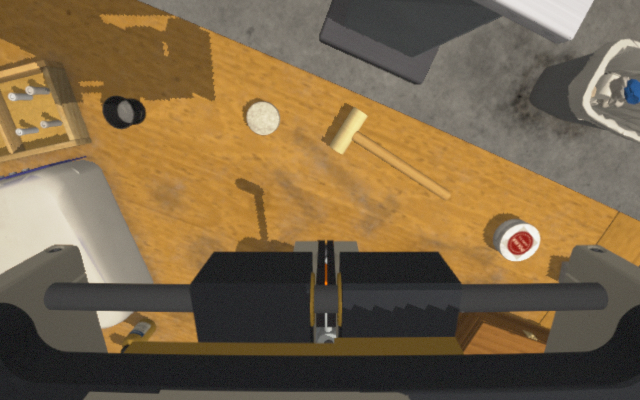

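```bash
python3 -m creep '[[0,0,0,0,0.5,3,0],[0,0,0,0,0.5,3,0],[0,0,0,0,0.5,3.5,0],[0,0,0,0,0.5,3.5,0],[0,0,0,0,0.5,3.5,0],[0,0,0,1,0.45,3,0],[0,0,0,2.5,0,0,0],[0,0,0,0,0,0,0]]'
python3 - <<'E'
from h import *
from scipy.spatial.transform import Rotation as R
s=r.get_state();M=R.from_euler('xyz',s["eef_rot"],degrees=True).as_matrix()
print((M.T@(np.array([.5722,.0445,.20])-s["tcp_pos"])*100).round(2),s["contact_force"],s["tcp_pos"])
im,d=r.capture("side");cv2.imwrite("pics/s3.png",cv2.resize(im[130:255,260:410],None,fx=4.8,fy=4.8,interpolation=2))
P=pts("side",d,np.ones_like(d,bool));C=im[d>0].astype(int)
o=(C[:,2]>130)&(C[:,2]>1.8*C[:,0])&(P[:,2]>.118)&(P[:,2]<.16)&(abs(P[:,0]-.48)<.04)&(abs(P[:,1]+.03)<.04);print(o.sum(),P[o].mean(0))
E
```

```text
time_s: 9.65
tcp_pos: [0.5707, 0.0445, 0.211]
eef_rot: [173.2, 89.5, -164.6]
contact_force: [-0.5, -0.6, -0.7]
gripper_width: 0.0003
[ 1.1  -0.06  0.15] [-0.51211797 -0.64144333 -0.67163568] [0.57069628 0.04447965 0.21096934]
89 [ 0.47819122 -0.03358122  0.14152911]
```

View pics/s3.png

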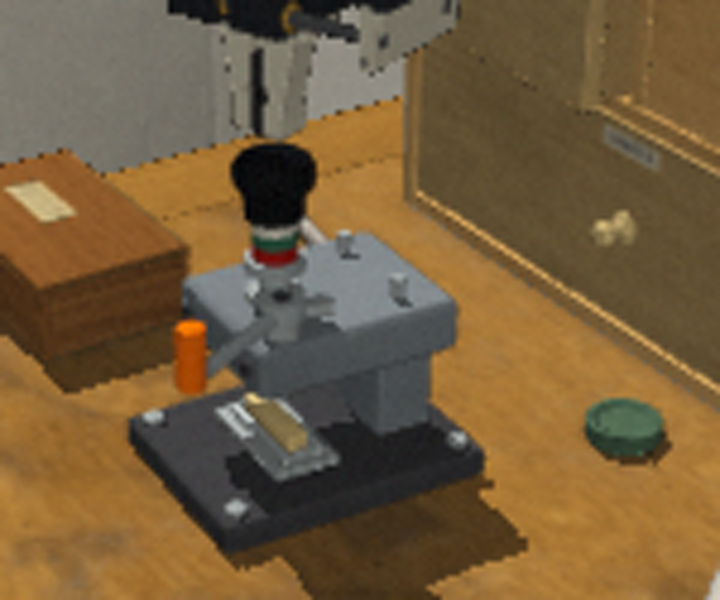

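The lever is at its free stop: the handle is at (190,355) in the crop, clear of the quill. The knob is up and the tool is above it. Now I'll press down in steps while watching the force.

```bash
python3 -m creep '[[0,0,0,0.5,0,0.15,0],[0,0,0,0.5,0,0,0],[0,0,0,0.4,0,0,0],[0,0,0,0.4,0,0,0],[0,0,0,0,0,0,0]]'; python3 -m creep '[[0,0,0,0.3,0,0,0],[0,0,0,0.3,0,0,0],[0,0,0,0,0,0,0]]';python3 -m creep '[[0,0,0,0.3,0,0,0],[0,0,0,0.1,0,0,0],[0,0,0,0,0,0,0]]'
```

```text
time_s: 10.2
tcp_pos: [0.5731, 0.0446, 0.1975]
eef_rot: [26.1, 90.0, 48.4]
contact_force: [0.1, 0.2, 0.4]
gripper_width: 0.0004
time_s: 10.5
tcp_pos: [0.5734, 0.0447, 0.1914]
eef_rot: [-78.2, 90.0, -55.9]
contact_force: [-0.1, 0.2, 0.9]
gripper_width: 0.0003
time_s: 10.8
tcp_pos: [0.5735, 0.0448, 0.1875]
eef_rot: [-79.1, 90.0, -56.9]
contact_force: [-0.5, 0.5, 1.7]
gripper_width: 0.0005
```

```bash
python3 -m creep '[[0,0,0,0.2,0,0,0],[0,0,0,0.1,0,0,0],[0,0,0,0,0,0,0],[0,0,0,0,0,0,0]]'; python3 -m creep '[[0,0,0,0.2,0,0,0],[0,0,0,0.1,0,0,0],[0,0,0,0,0,0,0],[0,0,0,0,0,0,0]]';python3 -m creep '[[0,0,0,0.2,0,0,0],[0,0,0,0.1,0,0,0],[0,0,0,0,0,0,0],[0,0,0,0,0,0,0]]'
```

```text
time_s: 11.2
tcp_pos: [0.5735, 0.0448, 0.1848]
eef_rot: [-23.6, 90.0, -1.4]
contact_force: [-0.4, -1.0, 4.7]
gripper_width: 0.0006
time_s: 11.6
tcp_pos: [0.5735, 0.0448, 0.1818]
eef_rot: [-29.8, 90.0, -7.5]
contact_force: [-0.7, -0.6, 5.4]
gripper_width: 0.0005
time_s: 12.0
tcp_pos: [0.5735, 0.0448, 0.179]
eef_rot: [-28.0, 90.0, -5.8]
contact_force: [-2.5, 0.6, 6.7]
gripper_width: 0.0006
```

```bash
python3 -m creep '[[0,0,0,0.15,0,0,0],[0,0,0,0.1,0,0,0],[0,0,0,0.1,0,0,0],[0,0,0,0,0,0,0],[0,0,0,0,0,0,0]]'; python3 -m creep '[[0,0,0,0.15,0,0,0],[0,0,0,0.1,0,0,0],[0,0,0,0,0,0,0],[0,0,0,0,0,0,0],[0,0,0,0,0,0,0]]'
python3 - <<'E'
from h import *
F=[]
for i in range(4):
    im,d=r.capture("side");F.append(r.get_state()["contact_force"])
print(np.mean(F,0),r.get_state()["tcp_pos"])
cv2.imwrite("pics/s4.png",cv2.resize(im[140:250,270:400],None,fx=5,fy=5,interpolation=2))
E
```

```text
time_s: 12.5
tcp_pos: [0.5736, 0.0448, 0.1757]
eef_rot: [-26.1, 90.0, -3.9]
contact_force: [-2.5, -0.0, 8.0]
gripper_width: 0.0005
time_s: 13.0
tcp_pos: [0.5736, 0.0448, 0.1734]
eef_rot: [-21.7, 89.9, 0.5]
contact_force: [-2.6, -0.0, 9.0]
gripper_width: 0.0005
[-2.83146591 -0.20901416  9.95081335] [0.57359182 0.04477762 0.17342572]
```

View pics/s4.png

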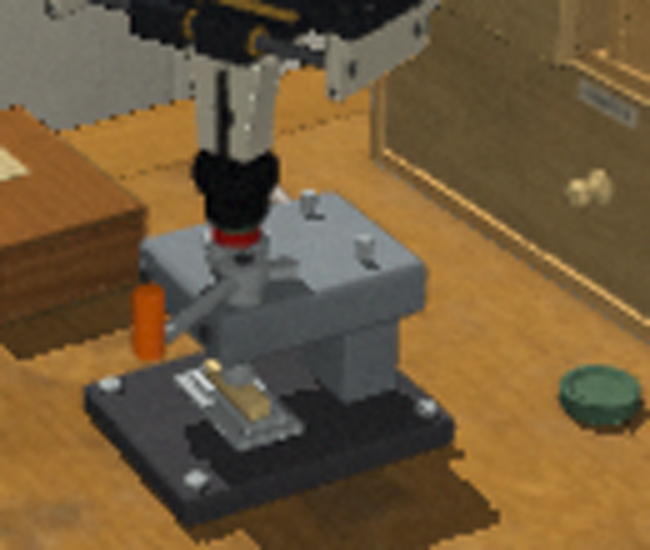

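The foot is on the bar at crop pixel (240,375). Only the red band shows clearly below the skirt at (237,238), so I'll compare raw pixels with the earlier view to separate skirt occlusion from over-travel.

```bash
python3 - <<'E'
from h import *
a=cv2.imread("pics/side0.png");b,_=r.capture("side");cv2.imwrite("pics/side5.png",b)
for im,c in((a,317),(b,317)):
    for v in range(168,196): print(v,im[v,c].tolist(),im[v,c+2].tolist())
    print()
k,d,T=K("side");print("cam",-T[:3,:3].T@T[:3,3],k[0,0])
def px(p):return cv2.projectPoints(np.array([p]),cv2.Rodrigues(T[:3,:3])[0],T[:3,3],k,d)[0].ravel()
for z in(.197,.173,.15,.14,.13,.12,.11):print(z,px([.572,.0445,z]).round(2))
f=r.get_state();print(f["contact_force"],f["tcp_pos"])
E
```

```text
168 [15, 12, 15] [9, 6, 9]
169 [7, 15, 8] [12, 10, 11]
170 [12, 11, 10] [14, 15, 14]
171 [9, 8, 12] [8, 6, 5]
172 [13, 13, 10] [9, 6, 7]
173 [14, 13, 14] [9, 10, 10]
174 [14, 12, 13] [12, 10, 12]
175 [13, 11, 12] [14, 13, 10]
176 [14, 16, 14] [17, 17, 16]
177 [46, 52, 51] [67, 70, 74]
178 [122, 136, 141] [111, 123, 124]
179 [115, 129, 132] [78, 93, 78]
180 [48, 65, 33] [42, 61, 29]
181 [47, 65, 35] [46, 62, 38]
182 [35, 47, 55] [26, 35, 71]
183 [12, 16, 106] [10, 13, 99]
184 [15, 20, 105] [17, 20, 99]
185 [53, 55, 97] [67, 69, 84]
186 [105, 107, 103] [99, 101, 96]
187 [97, 100, 96] [99, 100, 95]
188 [96, 97, 94] [94, 94, 90]
189 [79, 81, 78] [80, 79, 77]
190 [72, 72, 70] [65, 67, 66]
191 [34, 33, 32] [34, 33, 33]
192 [50, 46, 46] [43, 39, 39]
193 [89, 90, 87] [85, 86, 84]
194 [97, 98, 95] [96, 99, 95]
195 [100, 100, 97] [108, 109, 104]

168 [110, 127, 132] [105, 121, 125]
169 [111, 127, 131] [102, 117, 123]
170 [108, 122, 128] [105, 121, 124]
171 [100, 114, 118] [104, 119, 121]
172 [30, 34, 36] [46, 51, 55]
173 [9, 9, 10] [15, 12, 13]
174 [13, 14, 12] [16, 15, 16]
175 [13, 13, 11] [1
[... 195 characters left out ...]
4] [16, 16, 14]
183 [13, 11, 12] [16, 17, 13]
184 [13, 15, 15] [17, 19, 14]
185 [17, 18, 18] [27, 34, 23]
186 [38, 51, 57] [26, 37, 69]
187 [9, 11, 110] [11, 12, 102]
188 [15, 18, 112] [17, 19, 104]
189 [53, 56, 102] [56, 55, 95]
190 [78, 78, 77] [82, 79, 77]
191 [35, 35, 34] [33, 33, 31]
192 [48, 50, 47] [42, 41, 43]
193 [89, 90, 87] [90, 91, 87]
194 [98, 101, 96] [99, 101, 98]
195 [106, 108, 104] [108, 111, 106]

cam [ 0.05202776 -0.81295405  0.6707882 ] 439.7910606047326
0.197 [316.   161.57]
0.173 [316.07 170.13]
0.15 [316.14 178.16]
0.14 [316.18 181.6 ]
0.13 [316.21 185.02]
0.12 [316.24 188.4 ]
0.11 [316.27 191.76]
[-3.0209111  -0.70013992  8.89709189] [0.57358112 0.04476263 0.17343507]
```

Pixel comparison of the two side views:

| Check | Result |
|---|---|
| Quill travel | About 12 mm; red band edge moved 4 px at 0.345 px/mm |
| Green left below the skirt | About 2–3.5 mm, including what the skirt hides |
| Knob travel | About 12 mm; TCP z and the 9–10 N force agree |

I'll hold here.

```bash
for i in 1 2 3 4; do python3 -m creep '[[0,0,0,0,0,0,0],[0,0,0,0,0,0,0],[0,0,0,0,0,0,0],[0,0,0,0,0,0,0],[0,0,0,0,0,0,0],[0,0,0,0,0,0,0],[0,0,0,0,0,0,0],[0,0,0,0,0,0,0]]' | egrep 'time|tcp|force'; done
python3 - <<'E'
from h import *
b,_=r.capture("side");print([b[v,317].tolist() for v in range(184,190)]);print(r.get_state()["contact_force"]);r.close_job()
E
```

```text
time_s: 14.05
tcp_pos: [0.5736, 0.0448, 0.1734]
contact_force: [-2.1, -0.5, 9.3]
time_s: 14.85
tcp_pos: [0.5736, 0.0448, 0.1734]
contact_force: [-2.6, -0.9, 9.9]
time_s: 15.65
tcp_pos: [0.5736, 0.0447, 0.1734]
contact_force: [-2.4, -1.3, 10.7]
time_s: 16.45
tcp_pos: [0.5736, 0.0448, 0.1734]
contact_force: [-2.1, -0.7, 10.6]
[[18, 15, 14], [19, 20, 19], [39, 54, 58], [6, 11, 110], [21, 25, 114], [52, 56, 102]]
[-2.40420799  0.10451823 10.08569613]
the job is handed in; nothing more can be done
```

The bar is clamped, and I handed the job in at about 16.5 s with the knob still pressed in the green.

- **Lever:** I swung the lever clockwise to its free stop first. It stopped moving under about 25 N, and a later picture showed it still there. I pressed the knob only after that.
- **Press:** The foot met the bar after about 12 mm of quill travel. I then pressed the knob about 12 mm further and held it more than 3 s. Height stayed at 173.4 mm with 9–10.7 N on the knob.
- **Weak point in the checks:** The side camera shows only a thin sliver of green under the skirt, less than one pixel, because the skirt hides part of the band. That puts knob travel at 12–13 mm. Tool height gives about 11.6 mm, and the force about 12 mm. All of these are inside the 8–16 mm green band.
- **Other readings:** A small sideways force of 2–3 N remained at the knob. I never came near the other things on the table.

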